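# Slide the lifter arm out to its line and hold it down

### The job

The plywood lifter arm of a competition robot lies on the assembly stand. Slide it along the stand's top, steel nose first between the two wooden cheeks, until the line drawn across it lies right over the stand's outer edge, so that a mate can reach the nuts under the nose; do not lift it off the stand or let it tip, and leave the other things on the bench where they are. It is nose-heavy and tips over as soon as it is let go out there, so finish while still holding it, its tail kept down flat on the stand.

Things in the scene. Friction and masses are not known exactly. Their poses are not given: they have to be found in the camera images.
- plank: the lifter arm: plywood plank 300 long (x), 60 wide (y), 18 thick (z), about 0.4 kg; steel plate 50 x 60 x 8 bolted on top at the nose (x = +95 to +145; bolt heads 4.5 higher). Origin: centre of its underside; +x to the nose, z up. Centre of mass at about x = +56: it tips once that is past the stand's edge. Starts flat on the stand behind the cheeks, a little askew
- plank_line (a point): middle of the black line (3 wide) drawn square across the plank's top face: 10 on the nose side of the plank's centre, 140 from the nose end, at the height of the plywood's top face (18 above the underside)
- plank_nose (a point): middle of the plank's nose end face: x = +150, 9 above the underside
- plank_tail (a point): middle of the plank's bare tail end face: x = -150, 9 above the underside; at the start the tail sticks out freely over the stand's inner end
- stand: the assembly stand, fixed to the bench: flat grey top 260 long (x), 130 wide (y), at z = 80, on plywood sides. Origin: centre of its footprint at bench height; +x points outward (the way the plank is to go), z up. Straight outer edge at x = +130, inner end at x = -130. Two wooden guide cheeks stand on the top near the outer edge
- stand_edge (a point): middle of the stand's outer edge, on its top surface: x = +130, y = 0, z = 80 in the stand's frame
- gap (a point): point on the stand's top midway between the two wooden guide cheeks (x = +95, y = 0, z = 80 in the stand's frame). The cheeks are 32 high and reach from x = +70 to +120; the straight gap between them is 68 wide (inner faces at y = +-34, outer faces at +-59); their inner ends are rounded. Nothing else rises above the stand's top
- spanner: bystander: steel spanner lying on the bench just beyond the outer edge of the stand, under where the plank will hang out; origin at its underside
- driver: bystander: screwdriver lying on the bench beyond the spanner; origin at its underside
- nut_tray: bystander: black open tray 90 x 70 x 22 with nuts, near the stand; origin at the centre of its underside
- battery: bystander: battery pack 75 x 36 x 26 with a small plug, near the stand; origin at the centre of its underside
- spool: bystander: plastic wire spool, 64 across and 40 high, near the stand; origin at the centre of its underside
- glue_tub: bystander: white tub, 90 across and 86 high, with a brush handle sticking out to 170 high, to one side on the bench; origin at the centre of its underside
- wire_reel: bystander: reel of copper wire, 68 across and 58 high, to one side on the bench; origin at the centre of its underside

How it is judged:
By the outcome, as a careful person would: the job done as asked, in the order asked, and still so for the second after the job is handed in, while the arm keeps its last pose, push and grip.
It also fails if it takes over 38 s, if anything falls off the work surface, if the arm or the gripper's body presses on something with over 40 N, if the wrist force passes 120 N, or if a joint passes its speed limit or range.

### The arm

A 6-joint arm with a two-finger parallel gripper is mounted at the origin on the work surface. World frame = base frame: x ahead of the robot, y to its left, z up, the work surface at z = 0. Lengths are in m, angles in rad, forces in N, time in s.
With the tool pointing down it reaches from about 0.35 to 0.85 m from the base axis. Payload 8.1 kg.
Tool frame: the origin (TCP) lies midway between the tips of the shut fingers; the grasp point (between the pads) lies 19 mm behind it (arm.tcp_to_grasp is the distance from the TCP to the grasp point, in m); z points along the fingers, y is the line along which they close (so a half turn about z gives the same grasp; the last joint's range is limited). The gripper opens to 85 mm and grips with 20 to 120 N. Pads are 22 mm wide; open, the fingers measure 114 mm over their backs; the gripper's body (76 mm by 85 mm) begins 54 mm behind the grasp point. The pads swing forward as they close: fully open they stand 13 mm farther back than shut.
Start: joints at [-1.197, 0.13, 1.488, -0, 1.523, -0.085], TCP at [0.266, -0.538, 0.231] pointing down, gripper open.
Joint ranges: [-2.96, 2.96], [-0.89, 2.26], [0.02, 2.5], [-1.34, 4.48], [0, 2.73], [-2.66, 2.66]. Speed limits (rad/s): [2.39, 2.39, 2.79, 3.14, 3.14, 3.14].

### API

Orientations are given as a rotation vector (axis times angle).
In Python, from workcell import arm gives the robot as it stands. Calls block until the motion is done:
- arm.movep(position, orientation): joint-space move of the TCP to a pose.
- arm.servo_line(position, attitude=None, speed=0.15): straight line of the TCP; attitude=None keeps the orientation; speed is the mean speed in m/s.
- arm.move_joints(angles): joint-space move.
- arm.open_gripper() and arm.close_gripper(): open the fingers fully, or close them until they stop; the grip force is fixed at half the most.
- arm.dwell(seconds).
- arm.inverse_kinematics(position, orientation): joint angles nearest the present ones, or None.
- arm.capture(name): name is "scene" or "side" or "wrist"; returns a dict with "image" (420x560x3 uint8, red, green, blue), "depth" (420x560 float32, m along the optical axis (not along the pixel's ray), 0 where there is no reading), "camera_matrix" (3x3 intrinsics, pixels), "world_to_cam" (4x4, takes a point from world to camera coordinates). Camera axes: x right, y up, looking along -z (the intrinsics and any distortion apply to the point x, -y, -z); pixel columns grow to the right and rows downward; lengths in m; the calibration is good to about 2 mm. A picture is of the moment at which its call begins.
A pose or a line that the arm cannot do raises arm.PlanningError and nothing moves.
- arm.hand_in(): hands the job in; it is judged then, once.
Readings, each from a call of its own:
- arm.current_time(): time.
- arm.current_joint_positions(): joint angles.
- arm.current_joint_velocities(): joint speeds.
- arm.current_joint_efforts(): joint torques, N m.
- arm.current_tool_pos(): TCP position.
- arm.current_tcp_rot(): TCP orientation.
- arm.current_wrist_force(): force on the tool from outside, world axes, zero at the start.
- arm.current_wrist_torque(): the same for the moment, N m.
- arm.current_finger_gap(): finger opening in m.
- arm.current_finger_force(): force on a finger pad.
Only numpy, scipy, OpenCV 4.12 (cv2) and the standard library are available. Lean on these libraries where they do the work, as an engineer would, in place of code of your own. Each camera call takes 0.05 s, during which the arm holds its last target. There are 200 camera calls.

## Working session

There is one attempt and no reset: what is moved stays moved. The work goes in short steps, each a Python script; the robot and the scene stay as the last script left them, time stands still between calls to the robot, and variables do not carry over. Pictures are saved under pics/ and viewed, at most 10 in all, crops included, and the job is handed in when it is done.

```bash
mkdir -p pics
cat > h.py <<'E'
import numpy as np, cv2
from workcell import arm
def pts(c):
    K=np.array(c["camera_matrix"]);T=np.array(c["world_to_cam"]);d=c["depth"]
    v,u=np.mgrid[:d.shape[0],:d.shape[1]]
    P=np.stack([(u-K[0,2])/K[0,0]*d,-(v-K[1,2])/K[1,1]*d,-d],-1)
    return (P-T[:3,3])@T[:3,:3]
def save(c,n): cv2.imwrite("pics/"+n+".png",c["image"][:,:,::-1])
E
python3 - <<'E'
from h import *
for n in("scene","side"):
    c=arm.capture(n); save(c,n); np.save(n+".npy",pts(c)); np.save(n+"i.npy",c["image"]);np.save(n+"d.npy",c["depth"])
print(c.keys(),arm.current_time(),arm.current_tcp_rot())
a=cv2.imread("pics/scene.png");b=cv2.imread("pics/side.png")
E
```

```text
dict_keys(['image', 'depth', 'camera_matrix', 'world_to_cam']) 0.1 [-3.05761463e+00 -7.13969803e-01  3.64801564e-04]
```

View pics/scene.png

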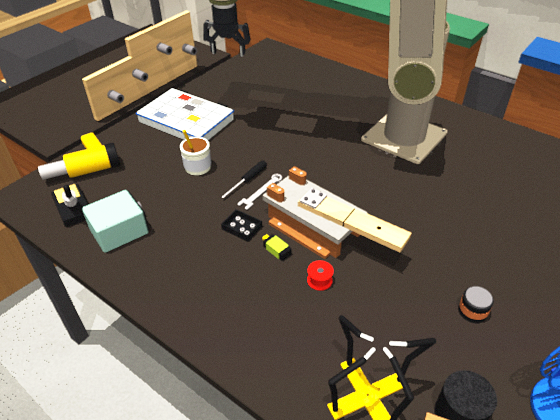

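View pics/side.png

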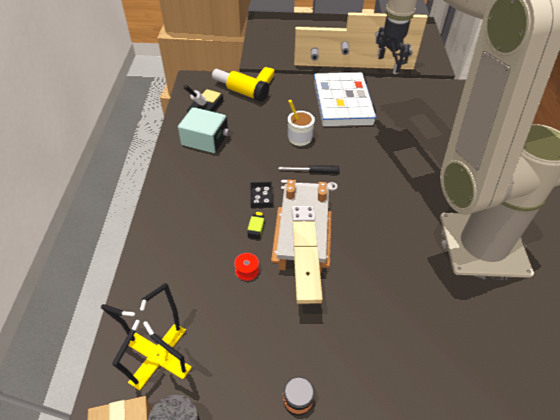

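The scene view shows the stand with its cheeks at about (275,190) and (298,175), the plank's nose plate at (313,196) and its tail at (405,240). In the side view the cheeks are at (291,187) and (322,188), the plate at (303,213) and the tail at (308,298). Next I fit poses by height.

Run:
```python
from h import *
for n,(u0,u1,v0,v1) in {"scene":(255,415,160,255),"side":(270,335,175,305)}.items():
    P=np.load(n+".npy")[v0:v1,u0:u1].reshape(-1,3);I=np.load(n+"i.npy")[v0:v1,u0:u1].reshape(-1,3).astype(int)
    z=P[:,2]; print(n,np.histogram(z,np.arange(.06,.125,.004)))
    yel=(I[:,0]-I[:,2]>40)
    for nm,m in dict(top=(abs(z-.08)<.005)&~yel,wood=(abs(z-.098)<.005)&yel,plate=(abs(z-.106)<.005)&~yel,cheek=(abs(z-.112)<.004)&yel).items():
        Q=P[m]
        if len(Q)<5: print(nm,len(Q));continue
        (c,s,a)=cv2.minAreaRect(Q[:,:2].astype(np.float32)*1000); print(nm,len(Q),np.round(c,1),np.round(s,1),round(a,1),Q[:,2].mean().round(4))
        if nm=="cheek":
            _,l,k=cv2.kmeans(Q[:,:2].astype(np.float32),2,None,(3,50,1e-6),5,0);print(k)
```

```text
scene (array([  46,   83,  100,  114,  688,  956,  215,  173,  282, 1233,  437,
        211,  191,  139,    7,    0]), array([0.06 , 0.064, 0.068, 0.072, 0.076, 0.08 , 0.084, 0.088, 0.092,
       0.096, 0.1  , 0.104, 0.108, 0.112, 0.116, 0.12 , 0.124]))
top 1587 [532.8  -2.5] [263.9 135.4] 87.0 0.0802
wood 755 [516.4  65.9] [111.  395.9] 6.1 0.098
plate 381 [512.8  63.3] [109.3 394. ] 6.0 0.1052
cheek 212 [526.5 -99.6] [ 52.2 119.9] 86.9 0.1119
[[ 0.48234242 -0.09626458]
 [ 0.57498175 -0.1011452 ]]
side (array([   5,   15,   22,   28,  440, 1254,  275,   52,  116, 1092,  726,
        183,  183,  163,   25,    1]), array([0.06 , 0.064, 0.068, 0.072, 0.076, 0.08 , 0.084, 0.088, 0.092,
       0.096, 0.1  , 0.104, 0.108, 0.112, 0.116, 0.12 , 0.124]))
top 1771 [537.7  63.5] [403.5 129.9] 86.7 0.0814
wood 1830 [536.   90.6] [350.8 113.1] 87.3 0.0992
plate 285 [527.5  48.1] [ 93.7 281.1] 5.6 0.107
cheek 180 [ 528.  -100.9] [ 54.1 117.3] 86.4 0.1129
[[ 0.5746045  -0.1006831 ]
 [ 0.48163593 -0.09650139]]
```

Stand: centre about (0.533, -0.003), with its outward direction near -y (-93°). The sizes (264 x 135 measured against 260 x 130) and heights match. Next, a close look from above the plank.

```bash
cat >> h.py <<'E'
from scipy.spatial.transform import Rotation as R
def down(ang):  # tool x along heading ang (or opposite), nearest reachable
    x=np.array([np.cos(ang),np.sin(ang),0]);z=np.array([0,0,-1.]);y=np.cross(z,x)
    return R.from_matrix(np.c_[x,y,z]).as_rotvec()
E
python3 - <<'E'
from h import *
for a in (-93.2,86.8):
    for p in ([.538,.17,.3],[.538,.17,.1],[.53,-.05,.1]): 
        q=arm.inverse_kinematics(p,down(np.radians(a)));print(a,p,None if q is None else np.round(q,2))
a=np.radians(-93.2)
q=arm.inverse_kinematics([.54,.10,.38],down(a))
if q is None or abs(q[5])>2.5: a+=np.pi
arm.movep([.54,.10,.38],down(a))
c=arm.capture("wrist");save(c,"w1");np.save("w1.npy",pts(c));np.save("w1i.npy",c["image"]);print(arm.current_time(),np.degrees(a),np.round(np.linalg.inv(c["world_to_cam"])[:3,3],3))
E
```

```text
-93.2 [0.538, 0.17, 0.3] None
-93.2 [0.538, 0.17, 0.1] None
-93.2 [0.53, -0.05, 0.1] None
86.8 [0.538, 0.17, 0.3] [ 0.22  0.01  1.49 -0.    1.64  0.27]
86.8 [0.538, 0.17, 0.1] [ 0.22  0.14  1.73 -0.    1.28  0.27]
86.8 [0.53, -0.05, 0.1] [-0.19  0.05  1.82 -0.    1.27 -0.13]
2.6667 86.8 [0.544 0.172 0.521]
```

View pics/w1.png

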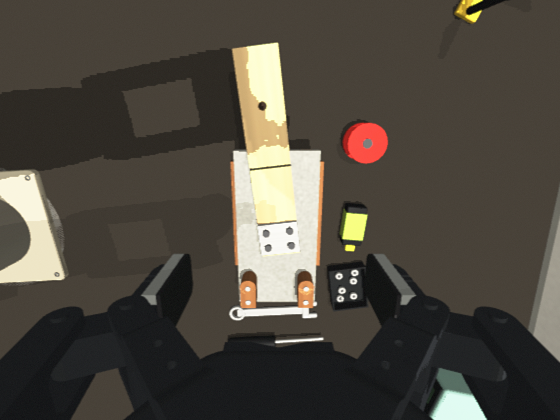

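The wrist view shows the plank's tail corners at (233,47) and (277,43), the line from (250,168) to (291,166), the nose plate around (279,238), the stand's inner corners at (233,150) and (321,150), its outer edge near v=302, and the cheeks at (249,292) and (305,292).

Run:
```python
from h import *
P=np.load("w1.npy");I=np.load("w1i.npy").astype(int);z=P[...,2]
V,U=np.mgrid[:420,:560]
roi=(U>225)&(U<330)&(V>30)&(V<312)
S=roi&(abs(z-.08)<.006)&(V>145); W=roi&(abs(z-.098)<.006)&(V<225)&(U<300)
ch=roi&(abs(z-.112)<.004)&(V>265)
for n,m in dict(S=S,W=W).items():
    m=cv2.morphologyEx(m.astype(np.uint8),cv2.MORPH_OPEN,np.ones((3,3)))>0
    c,s,a=cv2.minAreaRect(P[m][:,:2].astype(np.float32)*1000);print(n,m.sum(),np.round(c,1),np.round(s,1),round(a,2),P[m][:,2].mean())
print("cheek mid",P[ch].mean(0))
for k in (ch&(U<277),ch&(U>277)): print(P[k].mean(0).round(4),P[k].min(0).round(4),P[k].max(0).round(4))
for n,(u,v) in dict(tl=(234,48),tr=(276,44),lineL=(252,168),lineR=(289,166)).items(): print(n,P[v,u].round(4))
# plank centreline + line position from colour
pc=[]
for v in list(range(55,160,5))+list(range(175,222,5)):
    us=np.where(W[v])[0]; e=P[v,[us[0],us[-1]]]; pc.append(e.mean(0)[:2])
pc=np.array(pc);m=pc.mean(0);d=np.linalg.svd(pc-m)[2][0];d*=-np.sign(d[1]);print("axis deg",np.degrees(np.arctan2(d[1],d[0])),m)
# stand side edges
sc=[]
for v in range(160,260,5):
    us=np.where(S[v])[0]; sc.append(P[v,[us[0],us[-1]]][:,:2])
sc=np.array(sc)
for k in (0,1,):
    x=np.polyfit(sc[:,k,1],sc[:,k,0],1);print("edge x= ",x, np.degrees(np.arctan(x[0])))
```

```text
S 7105 [532.5  -4.3] [260.8 130.4] 86.78 0.07911190586062156
W 7598 [526.4 141.2] [ 60.1 246.1] 3.51 0.09709393549889217
cheek mid [ 0.52727805 -0.09885096  0.11115042]
[ 0.4809 -0.0962  0.1111] [ 0.4678 -0.1212  0.108 ] [ 0.4935 -0.0706  0.1141]
[ 0.5733 -0.1015  0.1112] [ 0.5601 -0.1266  0.1081] [ 0.5854 -0.0761  0.1144]
tl [0.4916 0.2623 0.0959]
tr [0.5466 0.2638 0.0963]
lineL [0.5025 0.1041 0.098 ]
lineR [0.5563 0.1034 0.0944]
axis deg -86.514331644255 [0.52614758 0.1463592 ]
edge x=  [0.0547905  0.46846117] 3.1361289017370253
edge x=  [0.05592688 0.59713481] 3.201039279920731
```

Poses agree with the given sizes: the gap point from the fit is (527.2, -99.1), and the cheeks measured (527.3, -98.9). The plank heads -86.5° with its centre at (528, 114), so it needs about 238 mm of travel. I grip at plank x = -90 with the fingertips a little above stand height.

```bash
cat >> h.py <<'E'
SC=np.array([.5325,-.0043]);SH=np.radians(-93.2);sx=np.array([np.cos(SH),np.sin(SH)]);sy=np.array([-sx[1],sx[0]])
def st(x,y,z): return np.r_[SC+x*sx+y*sy,z]
def tost(p): d=np.asarray(p)[:2]-SC; return np.round([d@sx*1000,d@sy*1000],1)
def rep(): print("t",round(arm.current_time(),2),"tcp",np.round(arm.current_tool_pos(),4),"st",tost(arm.current_tool_pos()),"F",np.round(arm.current_wrist_force(),1),"M",np.round(arm.current_wrist_torque(),2),"gap",round(arm.current_finger_gap(),4),round(arm.current_finger_force(),1))
E
python3 - <<'E'
from h import *
PH=np.radians(-86.5);px=np.array([np.cos(PH),np.sin(PH)])
g=np.array([.528,.1138])-.09*px
o=down(PH+np.pi)
arm.movep(np.r_[g,.16],o);rep()
arm.servo_line(np.r_[g,.0785],speed=.08);rep()
c=arm.capture("side");save(c,"s2o")
arm.close_gripper();arm.dwell(.2);rep()
c=arm.capture("side");im=cv2.resize(c["image"][150:330,220:400],(720,720))[:600];cv2.imwrite("pics/s2.png",im[:,:,::-1])
E
```

```text
t 3.63 tcp [0.5239 0.2034 0.1618] st [-206.9  -20.2] F [0.3 0.5 0.4] M [ 0.01 -0.05  0.02] gap 0.0854 0.0
t 4.8 tcp [0.5231 0.2038 0.0793] st [-207.3  -21. ] F [ 0.1 -0.  -0.8] M [0.   0.02 0.01] gap 0.0855 0.0
t 5.41 tcp [0.5228 0.2038 0.079 ] st [-207.2  -21.3] F [-1.1  0.7  5.3] M [-0.12  0.26 -0.15] gap 0.0584 69.8
```

View pics/s2.png

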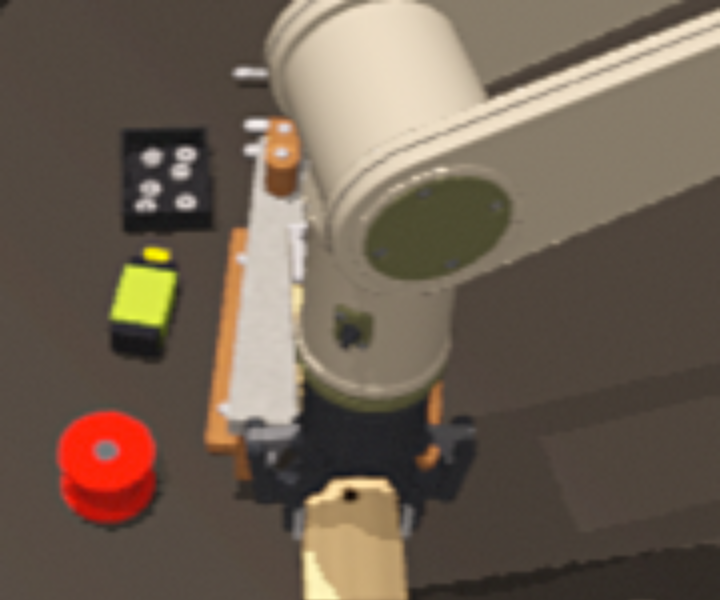

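Gripped with a gap of 58 mm; the spool and battery are untouched. The +5 N vertical force may mean the tail is pressed down, so I check that the plank is level.

```bash
cat >> h.py <<'E'
def level(n="wrist"):
    c=arm.capture(n);P=pts(c);I=c["image"].astype(int)
    return c,P
E
python3 - <<'E'
from h import *
rep()
c,P=level();save(c,"w3")
s=P[...,:2]-SC; X=s@sx;Y=s@sy
for x in range(-160,70,20):
    m=(abs(X-x/1000)<.006)&(P[...,2]>.088)&(P[...,2]<.13)&(abs(Y)<.045)
    m2=(abs(X-x/1000)<.006)&(abs(P[...,2]-.08)<.006)&(abs(Y)<.06)
    if m.sum()>10: print(x,m.sum(),"plank z",np.median(P[m][:,2]).round(4),"ymid",(np.percentile(Y[m],[1,99])*1000).round(1),"stand z",np.median(P[m2][:,2]).round(4) if m2.sum() else None)
E
```

```text
t 5.46 tcp [0.5228 0.2038 0.079 ] st [-207.2  -21.3] F [-1.6 -0.4  5.3] M [-0.12  0.32 -0.02] gap 0.0585 69.8
```

View pics/w3.png

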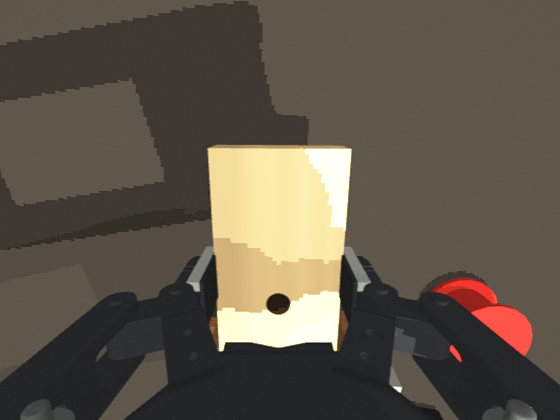

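The wrist view shows the plank held squarely between the pads, with the tail end at v≈147 and only the tail part visible. I use the depth slope here and the scene view for the nose.

```bash
cat >> h.py <<'E'
def check(xs):
    for n in("wrist","scene","side"):
        c,P=level(n);I=c["image"].astype(int);s=P[...,:2]-SC;X=s@sx*1000;Y=s@sy*1000;Z=P[...,2]*1000
        out=[]
        for x in xs:
            m=(abs(X-x)<5)&(Z>90)&(Z<125)&(abs(Y)<60)&((I[...,0]>110))
            if m.sum()>15: out.append((x,int(m.sum()),round(float(np.median(Z[m])),1),*np.percentile(Y[m],[2,98]).round(0)))
        print(n,*out,sep="\n  ")
E
python3 - <<'E'
from h import *
check(range(-280,45,15))
E
```

```text
wrist
  (-265, 2593, 96.2, np.float64(-55.0), np.float64(2.0))
  (-250, 3086, 96.3, np.float64(-55.0), np.float64(3.0))
  (-235, 2819, 96.4, np.float64(-53.0), np.float64(5.0))
  (-220, 3051, 96.6, np.float64(-54.0), np.float64(12.0))
  (-205, 2305, 96.6, np.float64(-49.0), np.float64(8.0))
  (-190, 1868, 96.7, np.float64(-48.0), np.float64(10.0))
  (-175, 1813, 96.7, np.float64(-46.0), np.float64(12.0))
  (-160, 20, 96.7, np.float64(-46.0), np.float64(-44.0))
scene
  (-265, 68, 97.5, np.float64(-54.0), np.float64(4.0))
  (-250, 75, 97.6, np.float64(-56.0), np.float64(6.0))
  (-235, 80, 97.5, np.float64(-54.0), np.float64(7.0))
  (-220, 74, 97.9, np.float64(-53.0), np.float64(13.0))
  (-175, 33, 97.5, np.float64(-11.0), np.float64(15.0))
  (-160, 67, 98.2, np.float64(-39.0), np.float64(16.0))
  (-145, 71, 98.6, np.float64(-43.0), np.float64(17.0))
  (-130, 76, 98.1, np.float64(-43.0), np.float64(19.0))
  (-115, 65, 98.7, np.float64(-41.0), np.float64(19.0))
  (-100, 70, 98.8, np.float64(-37.0), np.float64(23.0))
  (-85, 70, 98.6, np.float64(-35.0), np.float64(25.0))
  (-70, 71, 98.6, np.float64(-34.0), np.float64(26.0))
  (-55, 69, 98.5, np.float64(-33.0), np.float64(27.0))
  (-40, 72, 98.5, np.float64(-32.0), np.float64(31.0))
  (-25, 90, 100.8, np.float64(-28.0), np.float64(31.0))
  (-10, 61, 107.7, np.float64(-25.0), np.float64(33.0))
  (5, 76, 106.3, np.float64(-24.0), np.float64(35.0))
  (20, 55, 106.7, np.float64(-25.0), np.float64(38.0))
side
  (-265, 95, 97.4, np.float64(-52.0), np.float64(4.0))
  (-250, 79, 98.9, np.float64(-54.0), np.float64(5.0))
  (-235, 81, 98.6, np.float64(-51.0), np.float64(6.0))
  (-220, 99, 99.0, np.float64(-50.0), np.float64(13.0))
  (-205, 75, 99.0, np.float64(-47.0), np.float64(8.0))
  (-190, 50, 99.2, np.float64(-47.0), np.float64(-3.0))
```

Run:
```python
from h import *
p=np.r_[np.array([.528,.1138])-.09*np.array([np.cos(np.radians(-86.5)),np.sin(np.radians(-86.5))]),.0785]
for k in range(3):
    if arm.current_wrist_force()[2]<2: break
    p[2]+=.0005; arm.servo_line(p,speed=.01); arm.dwell(.1);rep()
z=p[2]
arm.servo_line(st(-.207,0,z),attitude=down(SH+np.pi),speed=.03);rep()
open("z","w").write(str(z))
check(range(-280,65,30))
```

```text
t 6.01 tcp [0.5228 0.2037 0.0793] st [-207.2  -21.3] F [-0.2  0.4  4.2] M [-0.03  0.05 -0.03] gap 0.0581 69.7
t 6.36 tcp [0.5227 0.2037 0.0796] st [-207.1  -21.4] F [ 2.4 -0.3  3.2] M [ 0.13 -0.34  0.14] gap 0.0584 69.6
t 6.71 tcp [0.5222 0.2035 0.0796] st [-206.9  -21.9] F [ 1.1  1.  -1.2] M [ 0.09 -0.35  0.32] gap 0.0581 69.1
t 7.58 tcp [0.5439 0.2022 0.0799] st [-2.068e+02 -1.000e-01] F [ 1.   0.6 -0.7] M [ 0.01 -0.25  0.32] gap 0.0586 69.0
wrist
  (-250, 3088, 97.4, np.float64(-28.0), np.float64(29.0))
  (-220, 3371, 97.5, np.float64(-35.0), np.float64(35.0))
  (-190, 1839, 97.3, np.float64(-29.0), np.float64(29.0))
scene
  (-250, 82, 98.6, np.float64(-30.0), np.float64(32.0))
  (-220, 83, 99.1, np.float64(-30.0), np.float64(36.0))
  (-160, 39, 98.3, np.float64(-29.0), np.float64(30.0))
  (-130, 68, 98.2, np.float64(-28.0), np.float64(30.0))
  (-100, 67, 98.1, np.float64(-27.0), np.float64(31.0))
  (-70, 73, 98.5, np.float64(-29.0), np.float64(30.0))
  (-40, 64, 98.1, np.float64(-29.0), np.float64(30.0))
  (-10, 68, 106.1, np.float64(-28.0), np.float64(31.0))
  (20, 57, 106.8, np.float64(-30.0), np.float64(30.0))
side
  (-250, 92, 99.9, np.float64(-27.0), np.float64(30.0))
  (-220, 102, 100.1, np.float64(-33.0), np.float64(35.0))
  (-190, 53, 99.2, np.float64(-24.0), np.float64(27.0))
```

The plank is level and aligned (±30 about the stand axis). Now slide in stages, watching the forces.

Run:
```python
from h import *
z=float(open("z").read())
for x in (-.16,-.13,-.11,-.07,-.03,0.01):
    arm.servo_line(st(x,0,z),speed=.05);rep()
    F=arm.current_wrist_force()
    if np.linalg.norm(F)>15: print("stop");break
check(range(-70,180,20))
c=arm.capture("scene");im=cv2.resize(c["image"][130:280,200:400],(800,600),interpolation=2);cv2.imwrite("pics/s4.png",im[:,:,::-1])
```

```text
t 8.82 tcp [0.5414 0.1552 0.0799] st [-1.598e+02 -1.000e-01] F [-0.  -0.9 -3. ] M [-0.17 -0.03 -0.07] gap 0.0584 69.0
t 9.57 tcp [0.5397 0.125  0.08  ] st [-129.5    0. ] F [ 0.2 -0.8 -2.2] M [-0.14  0.03 -0.08] gap 0.0583 69.0
t 10.12 tcp [0.5387 0.1049 0.08  ] st [-1.094e+02  1.000e-01] F [ 0.4 -2.  -2. ] M [-0.14 -0.03 -0.01] gap 0.0587 69.0
t 11.07 tcp [0.5363 0.0653 0.08  ] st [-69.7  -0. ] F [ 0.2 -0.8 -2.1] M [-0.16 -0.01  0.03] gap 0.0587 69.0
t 12.02 tcp [0.5341 0.0252 0.08  ] st [-29.6  -0. ] F [-0.6 -2.  -1.2] M [-0.18 -0.07  0.01] gap 0.0586 69.1
t 12.97 tcp [ 0.5319 -0.0149  0.08  ] st [10.6  0. ] F [-0.5 -2.9 -0.5] M [-0.32 -0.03 -0.01] gap 0.0581 69.2
wrist
  (-50, 1839, 97.6, np.float64(-28.0), np.float64(29.0))
  (-30, 3052, 97.6, np.float64(-28.0), np.float64(29.0))
  (-10, 2670, 97.6, np.float64(-28.0), np.float64(29.0))
  (10, 2280, 97.5, np.float64(-28.0), np.float64(28.0))
  (30, 1877, 97.4, np.float64(-29.0), np.float64(29.0))
  (50, 762, 97.3, np.float64(-29.0), np.float64(29.0))
scene
  (-50, 58, 97.2, np.float64(-27.0), np.float64(31.0))
  (-30, 61, 98.6, np
[... 219 characters left out ...]
loat64(-51.0), np.float64(59.0))
  (110, 105, 102.5, np.float64(-56.0), np.float64(59.0))
  (130, 46, 98.0, np.float64(-29.0), np.float64(29.0))
  (150, 55, 98.8, np.float64(-28.0), np.float64(31.0))
  (170, 53, 97.9, np.float64(-27.0), np.float64(31.0))
side
  (-50, 70, 97.4, np.float64(-25.0), np.float64(31.0))
  (-30, 62, 100.0, np.float64(-27.0), np.float64(31.0))
  (-10, 56, 100.3, np.float64(-25.0), np.float64(30.0))
  (10, 56, 100.1, np.float64(-27.0), np.float64(43.0))
  (30, 44, 100.3, np.float64(-24.0), np.float64(30.0))
  (50, 16, 98.5, np.float64(-14.0), np.float64(18.0))
  (70, 29, 97.4, np.float64(-48.0), np.float64(52.0))
  (110, 29, 114.2, np.float64(-57.0), np.float64(60.0))
```

View pics/s4.png

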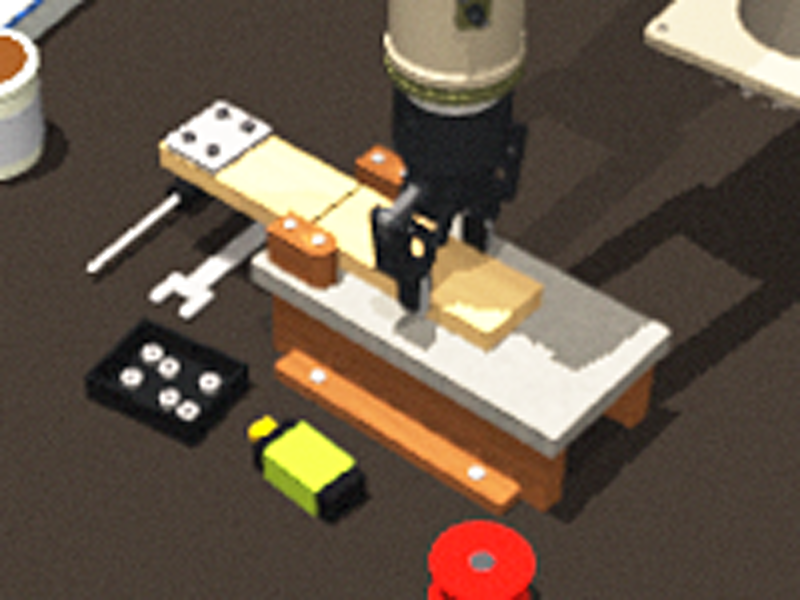

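The plank is between the cheeks and the line is at crop (335,203), just inside the edge; the fingers clear the stand and the bystanders are untouched. Now I measure the line and tail positions.

```bash
cat >> h.py <<'E'
def ray(c,X,Y,z):  # pixel of stand pts
    K=np.array(c["camera_matrix"]);T=np.array(c["world_to_cam"])
    p=np.stack([*(SC[:,None,None]+X*sx[:,None,None]+Y*sy[:,None,None]),np.full_like(X,z)],-1)@T[:3,:3].T+T[:3,3]
    return (K[0,0]*p[...,0]/-p[...,2]+K[0,2]).astype(np.float32),(K[1,1]*-p[...,1]/-p[...,2]+K[1,2]).astype(np.float32)
def rect(n,z,x0,x1,y0=-.06,y1=.06):
    c=arm.capture(n);X,Y=np.meshgrid(np.arange(x0,x1,.0005),np.arange(y0,y1,.0005))
    u,v=ray(c,X,Y,z);return cv2.remap(c["image"],u,v,cv2.INTER_LINEAR),X[0]
def line(n="scene",lo=.08,hi=.16):
    im,x=rect(n,.098,lo,hi,-.015,.02);b=im.astype(float).sum(2).mean(0);i=b.argmin();w=np.clip(np.median(b)-b,0,None);s=slice(max(i-8,0),i+9)
    return (w[s]*x[s]).sum()/w[s].sum()*1000,b.min(),np.median(b)
E
python3 - <<'E'
from h import *
rep();print("line scene",line())
c,P=level("wrist");s=P[...,:2]-SC;X=s@sx*1000;Y=s@sy*1000;Z=P[...,2]*1000
m=(abs(Z-98)<4)&(abs(Y)<20);print("tail",np.percentile(X[m],[0.2,1]))
# stand outer edge in scene: strips beside cheeks y 59..65 and top level
im,x=rect("scene",.08,.11,.15,.061,.0645);b=im.astype(float).sum(2).mean(0);print("edge",x[np.abs(np.gradient(b)).argmax()],b[::6].round())
im,x=rect("scene",.08,.09,.15,.036,.057);b=im.astype(float).sum(2).mean(0);print("edge between",b[::5].round(),x[::5])
E
```

```text
t 13.17 tcp [ 0.5319 -0.0144  0.08  ] st [10.1 -0. ] F [-1.1 -2.7 -0.1] M [-0.24 -0.   -0.  ] gap 0.0585 69.2
line scene (np.float64(110.51461921557156), np.float64(499.5285714285714), np.float64(717.4357142857143))
tail [-50.26558781 -49.96646768]
edge 0.129 [593. 560. 559. 552. 603. 574. 503. 178. 168. 330. 408. 402. 386. 390.]
edge between [301. 293. 296. 294. 288. 285. 280. 278. 285. 293. 294. 294. 305. 337.
 390. 423. 368. 239. 214. 318. 390. 402. 397. 397.] [0.09   0.0925 0.095  0.0975 0.1    0.1025 0.105  0.1075 0.11   0.1125
 0.115  0.1175 0.12   0.1225 0.125  0.1275 0.13   0.1325 0.135  0.1375
 0.14   0.1425 0.145  0.1475]
```

Run:
```python
from h import *
z=float(open("z").read())
arm.servo_line(st(.0298,0,z-.0005),speed=.03);arm.dwell(.3);rep()
print("line",line(lo=.11,hi=.15))
c,P=level("wrist");s=P[...,:2]-SC;X=s@sx*1000;Y=s@sy*1000;Z=P[...,2]*1000
m=(abs(Z-98)<4)&(abs(Y)<20);print("tail",np.percentile(X[m],[0.2,1]))
im,x=rect("scene",.08,.11,.15,.061,.0645);b=im.astype(float).sum(2).mean(0);print("edge",x[::3],b[::3].round())
check(range(-30,280,20))
c=arm.capture("scene");im=cv2.resize(c["image"][130:280,200:400],(800,600),interpolation=2);cv2.imwrite("pics/s5.png",im[:,:,::-1])
```

```text
t 14.47 tcp [ 0.5309 -0.0345  0.0796] st [30.3  0.1] F [ 1.  -3.4  1.4] M [-0.53 -0.15  0.04] gap 0.0585 69.4
line (np.float64(130.5444266106221), np.float64(530.1285714285714), np.float64(719.2428571428571))
tail [-30.06205572 -29.71691072]
edge [0.11   0.1115 0.113  0.1145 0.116  0.1175 0.119  0.1205 0.122  0.1235
 0.125  0.1265 0.128  0.1295 0.131  0.1325 0.134  0.1355 0.137  0.1385
 0.14   0.1415 0.143  0.1445 0.146  0.1475 0.149 ] [589. 556. 558. 562. 565. 556. 558. 588. 599. 590. 578. 568. 503. 328.
 179. 135. 181. 264. 346. 396. 417. 413. 400. 392. 390. 392. 389.]
wrist
  (-30, 1974, 97.1, np.float64(-28.0), np.float64(29.0))
  (-10, 3021, 97.1, np.float64(-28.0), np.float64(29.0))
  (10, 2654, 97.1, np.float64(-28.0), np.float64(29.0))
  (30, 2269, 97.1, np.float64(-28.0), np.float64(28.0))
  (50, 1915, 97.1, np.float64(-29.0), np.float64(29.0))
  (70, 727, 97.1, np.float64(-55.0), np.float64(41.0))
scene
  (-30, 64, 96.9, np.float64(-28.0), np.float64(32.0))
  (-10, 56, 98.1, np.float64(-28.0), np.float64(31.0))
  (10, 58, 98.4, np.float64(-28.0), np.float64(33.0))
  (30, 45
[... 226 characters left out ...]
np.float64(-33.0), np.float64(29.0))
  (150, 54, 97.9, np.float64(-29.0), np.float64(31.0))
  (170, 51, 98.0, np.float64(-27.0), np.float64(33.0))
  (190, 52, 98.5, np.float64(-30.0), np.float64(30.0))
  (210, 69, 98.4, np.float64(-28.0), np.float64(31.0))
  (230, 54, 106.4, np.float64(-30.0), np.float64(32.0))
  (250, 48, 106.1, np.float64(-30.0), np.float64(30.0))
side
  (-30, 77, 97.2, np.float64(-27.0), np.float64(31.0))
  (-10, 61, 99.9, np.float64(-26.0), np.float64(32.0))
  (10, 57, 99.8, np.float64(-25.0), np.float64(32.0))
  (30, 56, 99.1, np.float64(-24.0), np.float64(30.0))
  (50, 47, 99.6, np.float64(-26.0), np.float64(29.0))
  (70, 42, 103.2, np.float64(-47.0), np.float64(52.0))
```

View pics/s5.png

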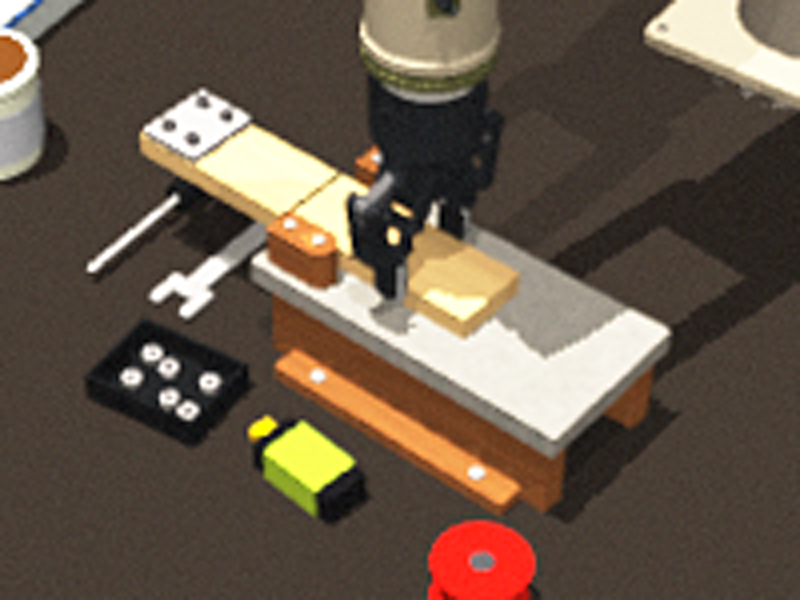

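The line lies over the outer edge (130.1 to 130.5 measured, against an edge at 130), the tail is flat, and the bystanders are unmoved. I add a slight extra press to keep the tail down, then hand in.

Run:
```python
from h import *
z=float(open("z").read())
arm.servo_line(st(.0295,0,z-.0010),speed=.01);arm.dwell(.4);rep()
print(line(lo=.11,hi=.15)); check([-20,0,20,40,150,200])
print(arm.hand_in())
```

```text
t 15.47 tcp [ 0.5309 -0.0342  0.0795] st [29.9  0.1] F [-1.5 -4.6  6.6] M [-0.8   0.34 -0.03] gap 0.0582 70.0
(np.float64(130.22749537798214), np.float64(514.8714285714286), np.float64(718.4428571428572))
wrist
  (-20, 3221, 97.1, np.float64(-28.0), np.float64(29.0))
  (0, 2830, 97.1, np.float64(-28.0), np.float64(29.0))
  (20, 2581, 97.1, np.float64(-30.0), np.float64(32.0))
  (40, 1947, 97.1, np.float64(-28.0), np.float64(29.0))
scene
  (-20, 61, 98.1, np.float64(-29.0), np.float64(32.0))
  (0, 62, 98.0, np.float64(-27.0), np.float64(33.0))
  (20, 74, 99.1, np.float64(-33.0), np.float64(36.0))
  (40, 35, 99.1, np.float64(-31.0), np.float64(43.0))
  (150, 53, 97.9, np.float64(-30.0), np.float64(31.0))
  (200, 50, 98.0, np.float64(-31.0), np.float64(31.0))
side
  (-20, 68, 100.1, np.float64(-26.0), np.float64(31.0))
  (0, 60, 99.5, np.float64(-25.0), np.float64(31.0))
  (20, 102, 100.5, np.float64(-33.0), np.float64(44.0))
  (40, 56, 99.2, np.float64(-26.0), np.float64(30.0))
the job is handed in; nothing more can be done
None
```

I slid the plank nose first between the cheeks until its line lay over the stand's outer edge (within about 1 mm by camera), and handed it in at about 15.5 s, still gripped with the tail pressed flat on the stand; nothing else on the bench looked moved in the last picture.

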